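Refit the water filter's cover and lock its quarter-turn stud

ROBOT

A 6-joint arm with a two-finger parallel gripper is mounted at the origin on a cart in front of the work surface, level with it; the furniture and walls round the work are solid. World frame = base frame: x ahead of the robot, y to its left, z up, the work surface at z = 0. Lengths are in m, angles in rad, forces in N, time in s.
With the tool pointing down it reaches from about 0.375 to 0.975 m from the base axis. Payload 3.8 kg.
Tool frame: the origin (TCP) lies midway between the tips of the shut fingers; the grasp point (between the pads) lies 19 mm behind it; z points along the fingers, y is the line along which they close (so a half turn about z gives the same grasp; the last joint's range is limited). The gripper opens to 85 mm and grips with 20 to 120 N. Pads are 22 mm wide; open, the fingers measure 114 mm over their backs; the gripper's body (76 mm by 85 mm) begins 54 mm behind the grasp point. The pads swing forward as they close: fully open they stand 13 mm farther back than shut.
Start: joints at [1.22, 0.264, 1.604, -0, 1.274, -0.037], TCP at [0.208, 0.642, 0.231] pointing down, gripper open.
Joint ranges: [-2.63, 2.63], [-0.94, 2.18], [0.31, 2.57], [-1.31, 4.45], [0, 2.66], [-2.55, 2.55]. Speed limits (rad/s): [2.57, 2.57, 3.14, 3.14, 3.14, 3.14].

INTERFACE

Orientations are given as a rotation vector (axis times angle).
In Python, from workcell import bot gives the robot as it stands.
- The arm moves only by the tool jog_arm, never from a script. Its argument "motion" is a list of rows, each a list of 5 numbers: the opening, from -1 (shut) to 1 (fully open), then the shift along the tool's x, y, z in mm, then the turn about the tool's z in degrees. In form: [[claw, x, y, z, twist], ...]. A call has 1 to 10 rows; each row shifts and turns the commanded pose from where the row before left it, along the tool's axes as they then stand; what a row does not reach is not made up. A row lasts 1/12 s, in which the tool goes at most 41.7 mm and 7.16 degrees, less where a joint would pass 70% of its speed; a pose out of reach is approached as far as the arm can. A call with a gripper value outside its range is refused whole. The fingers move at their own pace and stop on an object; "force" is the grip in N (left out, the last holds). Time passes only in rows, so rows that do not move let the fingers close. It gives the time, the measured TCP pose, the force, the opening and the grip force at its end, in the units of the state.
- bot.read_state(): the state, without advancing time (a new reading comes with each control period).
- bot.read_camera(name): name is "scene" or "top"; returns (picture, depth): 420x560x3 uint8, red, green, blue; 420x560 float32, m along the optical axis (not along the pixel's ray), 0 where there is no reading.
- bot.get_calibration(name): a dict with "vfov" (degrees; the focal length in pixels is half the picture's height over the tangent of half this angle, whatever the lens; pixels are square), "cx", "cy" (the principal point, pixels), "rvec" (rotation vector, rad) and "tvec" (3), from world to camera coordinates, as OpenCV has them. Camera axes: x right, y down, z forward; pixel columns grow to the right and rows downward; lengths in m; the calibration is good to about 2 mm. A picture is of the moment at which its call begins. get_calibration takes no time and is no camera call.
- bot.finish_job(): hands the job in; it is judged then, once.
The state is a dict: "time": time; "q": joint angles; "joint_vel": joint speeds; "joint_torque": joint torques, N m; "tool_pos": TCP position; "tcp_rot": TCP orientation; "wrist_force": force on the tool from outside, world axes, zero at the start; "torque": the same for the moment, N m; "width": opening from 0.0 (shut) to 1.0 (fully open); "grip_force": force on a finger pad.
Only numpy, scipy, OpenCV 4.12 (cv2) and the standard library are available. Lean on these libraries where they do the work, as an engineer would, in place of code of your own. Each camera call takes 0.05 s, during which the arm holds its last target. There are 200 camera calls.

TASK

The cartridge in the worktop water filter has been changed: put its dark cover back by setting it flat on the open bay and sliding it fully home, so that its hooks catch under the rear edge. Then press the blue wing stud in and turn it a quarter turn clockwise until it stays held when you let go. Find the stud's slot by feel and never force it (more than 60 N breaks the plastic), and leave the mug, the timer and the spice jar alone.

Things in the scene. Friction and masses are not known exactly. Their poses are not given: they have to be found in the camera images.
- housing: Fixed pale grey worktop water filter, 200 x 150 x 80 mm (x, y, z). Origin: centre of its underside on the worktop; x points to its rear (away from the robot at yaw 0), z up. In its flat top (80 mm up, skin 4 mm thick) is the oblong bay: x -71.5 to +66 mm, y -46.3 to +46.3 mm. Stands left or right of the cover, turned up to 0.3 rad.
- bay_seat (a point): Point of the housing at its top level, 46 mm in front of its centre, on its middle line: the stud's axis passes here when the cover is home. 9 mm below is the top of the steel receptacle plate, which has a straight slot 7.5 x 30 mm. The plate was clipped in by hand and is not tracked: the slot lies at an unknown angle up to 1.0 rad either side of the housing's x. It does not turn.
- bay_notch (a point): Point of the housing 14 mm under bay_seat, at the underside of the 5 mm thick receptacle plate. A pin pushed through the slot can turn only clockwise (seen from above) here: it runs under a ridge and 90 degrees from the slot can spring up 2.5 mm into a notch (it catches from 78 degrees on); a stop blocks the pin at about 99 degrees. Forced with over 60 N, it breaks.
- cover_grip (a point): Centre of the grip rib on the loose dark grey cover (0.25 to 0.35 kg), which starts right side up on the worktop. x to the cover's rear, z up. The rib is 12 mm thick (x), 50 mm long (y), 20 mm tall; the 5 mm plate under it is 162 x 112 mm, from 107 mm in front of to 55 mm behind this point, underside 15 mm below it. Home: 26 mm behind the housing's centre, on its middle line, 95 mm up.
- cover_hooks (a point): Point between the rear ends of the cover's two rails, at their undersides: 40 mm behind, 26 mm below the rib's centre. Rails: outer faces y +-45.5 mm, rounded below, 104 mm long; 4 mm thick hooks stick out 7 mm behind them, going under the bay's rear edge with 1.5 mm play. Lower the cover level 7 to 13 mm short of home until the plate lies on top, then slide it back to the stop.
- stud_wing (a point): Centre of the blue wing head of the stud: 30 mm long (its x), 9 mm thick (its y), 18 mm tall; 72 mm in front of the rib's centre on the cover's middle line, and 22 mm above the plate's top face when not pressed (its lower edge 13 mm above). The 4.5 mm thick, 24 mm long cross pin below is parallel to it. It turns freely (0.015 N m) and stays as it is left.
- stud_push (a joint): Depth of the stud, m: 0 out, 0.0125 at its hard stop. Spring: 4 N at 0, 0.7 N more per mm, 13 N at the stop. On the closed bay the pin is blocked at about 0.001 unless it lies within about 6 degrees of the slot; then it goes through, can be turned only beyond 0.0105, and let go over the notch springs back to about 0.008 and stays. Let go in the slot it springs out again.
- stud_turn (a joint): Angle of the wing relative to the cover, rad: 0 along the cover's x, growing clockwise seen from above. Starts within 0.7 of 0.
- mug_mid (a point): Middle of a green mug (92 x 128 x 95 mm), 45 mm above its foot; bystander.
- timer_mid (a point): Middle of a red and white kitchen timer (60 mm across, 48 mm tall), 24 mm above its foot; bystander.
- spice_jar_mid (a point): Middle of a spice jar with a black cap (41 mm across, 105 mm tall), 52 mm above its foot; bystander.

How it is judged:
By the outcome, as a careful person would: the job done as asked, in the order asked, and still so for the second after the job is handed in, with the robot touching nothing.
It also fails if it takes over 72 s, if anything falls off the work surface, if the arm or the gripper's body presses on something with over 40 N, if the wrist force passes 120 N, or if a joint passes its speed limit or range.

## Working session

There is one attempt and no reset: what is moved stays moved. The work goes in short steps, Python scripts to look and compute and a tool call to move; the robot and the scene stay as the last step left them, time stands still between calls to the robot, and variables do not carry over. Pictures are saved under pics/ and viewed, at most 10 in all, crops included, and the job is handed in when it is done.

Besides the shell and the picture viewer there is one more tool, called after "Emit:" by a JSON object that holds its "op" and its "data". jog_arm: Moves the arm, as the interface text tells. Its arguments: {"type":"object","properties":{"motion":{"type":"array"},"force":{"type":"number"}},"required":["motion"]}

```bash
mkdir -p pics; python3 - <<'E'
from workcell import bot
import cv2,numpy as np
for n in("scene","top"):
    p,d=bot.read_camera(n); cv2.imwrite(f"pics/{n}0.png",p[:,:,::-1]); np.save(f"pics/{n}0.npy",d); print(n,bot.get_calibration(n))
print(bot.read_state())
E
```

```text
scene {'vfov': 51.58177126333242, 'cx': 268.2633556065228, 'cy': 208.3381800233059, 'rvec': array([ 2.03491026, -1.48511409,  0.54468745]), 'tvec': array([-0.18683634,  0.5077396 ,  0.79190097])}
top {'vfov': 43.0030367534035, 'cx': 286.1611173915764, 'cy': 206.23319590156868, 'rvec': array([ 1.64537571, -2.26479994,  0.58253196]), 'tvec': array([0.18644557, 0.5716528 , 1.51232457])}
{'time': 0.1, 'q': array([ 1.22009475e+00,  2.64696462e-01,  1.60525664e+00, -2.34851743e-06,
        1.27369150e+00, -3.69008385e-02]), 'joint_vel': array([ 0.00220692, -0.00119233, -0.00194124, -0.00064137, -0.00060011,
        0.00022534]), 'joint_torque': array([ 2.46281488e-04, -5.16701066e+01, -3.68594885e+01, -9.23418952e-05,
        6.16226564e-03, -1.16863652e-05]), 'tool_pos': array([0.20813029, 0.64141079, 0.23006358]), 'tcp_rot': array([-0.49083439, -3.10261293,  0.00316313]), 'wrist_force': array([ 0.60913528,  0.18413118, -0.04610541]), 'torque': array([ 0.00021121, -0.0400589 , -0.0473526 ]), 'grip_force': 0.0, 'width': 1.0026355705982888}
```

View pics/top0.png

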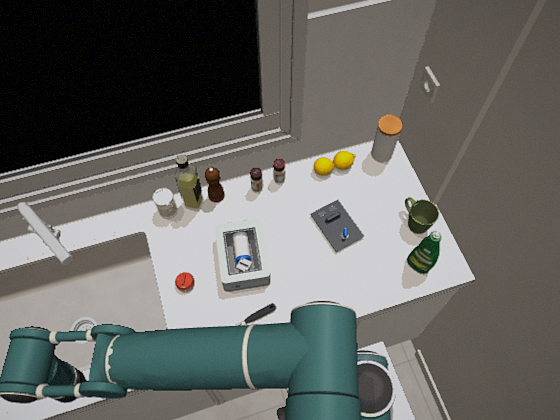

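View pics/scene0.png

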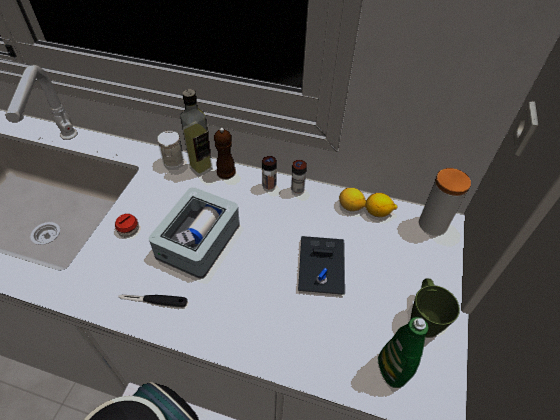

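The top view shows the housing near (243,255), the cover near (337,226) with its blue stud at (345,233), the timer at (185,282) and the mug at (422,217). Next I'll turn these pixels into positions.

```bash
cat > h.py <<'E'
from workcell import bot
import cv2,numpy as np
from scipy.spatial.transform import Rotation as Ro
def cal(n):
    c=bot.get_calibration(n); f=210/np.tan(np.radians(c['vfov']/2))
    return f,c['cx'],c['cy'],cv2.Rodrigues(c['rvec'])[0],c['tvec']
def world(n,d):
    f,cx,cy,R,t=cal(n); v,u=np.mgrid[0:420,0:560]
    P=np.stack([(u-cx)/f*d,(v-cy)/f*d,d],-1); return (P-t)@R
def plane(n,uv,z):
    f,cx,cy,R,t=cal(n); uv=np.atleast_2d(uv).astype(float)
    r=np.c_[(uv-[cx,cy])/f,np.ones(len(uv))]@R; o=-R.T@t
    return o+r*((z-o[2])/r[:,2])[:,None]
def proj(n,p):
    f,cx,cy,R,t=cal(n); q=np.atleast_2d(p)@R.T+t; return q[:,:2]/q[:,2:]*f+[cx,cy]
def big(m):
    k,l,s,c=cv2.connectedComponentsWithStats(m.astype(np.uint8)); return l==1+np.argmax(s[1:,4])
def rect(n,m,z):
    c=max(cv2.findContours(m.astype(np.uint8),cv2.RETR_EXTERNAL,cv2.CHAIN_APPROX_NONE)[0],key=cv2.contourArea)[:,0]
    p=plane(n,c,z)[:,:2].astype(np.float32)*1000
    r=cv2.minAreaRect(p); return r,cv2.boxPoints(r).round(1)
E
python3 - <<'E'
from h import *
for n in("top","scene"):
    p=cv2.imread(f"pics/{n}0.png"); d=np.load(f"pics/{n}0.npy"); W=world(n,d)
    hsv=cv2.cvtColor(p,cv2.COLOR_BGR2HSV); z=W[...,2]; x,y=W[...,0],W[...,1]
    reg=(x>.3)&(x<1)&(y>-.4)&(y<.5)&(d>0)
    print(n,'table z',np.median(z[reg&(hsv[...,2]>200)]))
    # housing top
    v,u=np.mgrid[0:420,0:560]
    c0=(243,255) if n=="top" else (197,232)
    hm=reg&(abs(z-.08)<.012)&(np.hypot(u-c0[0],v-c0[1])<75); hm=big(hm)
    print('housing',rect(n,hm,.08),np.median(z[hm]))
    c1=(337,226) if n=="top" else (322,266)
    cm=big((np.hypot(u-c1[0],v-c1[1])<55)&(hsv[...,2]<120)&(z<.06))
    print('cover',rect(n,cm,.016),np.median(z[cm]))
    bm=big((np.hypot(u-c1[0],v-c1[1])<45)&(hsv[...,1]>120)&(abs(hsv[...,0].astype(int)-110)<18))
    print('blue',bm.sum(),rect(n,bm,.045)[0],np.median(W[bm],0),np.argwhere(bm).mean(0))
    for a,b in (('mug',(422,217)),('timer',(185,282)),('jar1',(256,178)),('jar2',(279,170))):
        if n=="top": print(a,W[b[1],b[0]].round(3))
p=cv2.imread("pics/top0.png")[180:300,170:390]; cv2.imwrite("pics/c0.png",cv2.resize(p,None,fx=3.6,fy=3.6,interpolation=2))
E
```

```text
top table z -0.00017748947066226081
housing (((527.4771728515625, 168.4066162109375), (149.75343322753906, 206.21499633789062), 81.85481262207031), array([[414.8, 108.9],
       [618.9,  79.7],
       [640.2, 227.9],
       [436. , 257.1]], dtype=float32)) 0.07901987738299154
cover (((549.068359375, -158.79763793945312), (161.9774169921875, 110.98970794677734), 12.193497657775879), array([[ 458.2, -121.7],
       [ 481.6, -230.1],
       [ 640. , -195.9],
       [ 616.5,  -87.4]], dtype=float32)) 0.015608892347070628
blue 30 ((505.2268981933594, -169.41860961914062), (12.93310832977295, 32.74252700805664), 68.95049285888672) [ 0.50315426 -0.16848648  0.04361653] [231.96666667 344.86666667]
mug [ 0.494 -0.449  0.002]
timer [0.498 0.362 0.038]
jar1 [0.755 0.054 0.1  ]
jar2 [ 0.766 -0.029  0.092]
scene table z -0.0008390850005826615
housing (((525.3187255859375, 165.3782196044922), (156.12301635742188, 206.71490478515625), 81.85142517089844), array([[411.9, 102.8],
       [616.6,  73.5],
       [638.7, 228. ],
       [434.1, 257.3]], dtype=float32)) 0.07890383171377213
cover (((542.6414794921875, -161.57058715820312), (171.75559997558594, 112.24799346923828), 12.22819995880127), array([[ 446.8, -124.9],
       [ 470.6, -234.6],
       [ 638.5, -198.2],
       [ 614.7,  -88.5]], dtype=float32)) 0.015110687239607946
blue 77 ((499.3876953125, -172.38204956054688), (17.28020477294922, 37.936527252197266), 64.69945526123047) [ 0.50084953 -0.17131848  0.04330748] [274.09090909 322.50649351]
```

View pics/c0.png

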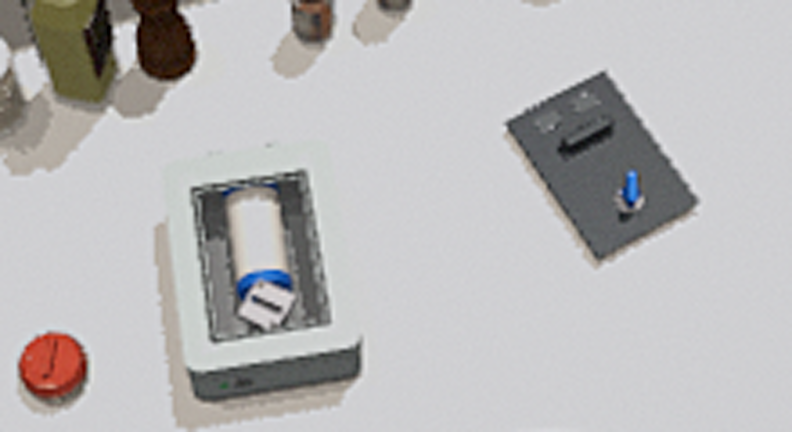

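The crop shows the bay with a white receptacle plate and its dark slot at crop (267,302). The rib is at (587,133) and the wing at (630,185). I'll measure the bay hole and the slot more precisely.

```bash
cat >> h.py <<'E'
def hole(n,p,d,c0):
    W=world(n,d); z=W[...,2]; v,u=np.mgrid[0:420,0:560]
    m=(abs(z-.0795)<.006)&(p[...,1]>110)&(np.hypot(u-c0[0],v-c0[1])<80); m=big(m)
    cs,h=cv2.findContours(m.astype(np.uint8),cv2.RETR_CCOMP,cv2.CHAIN_APPROX_NONE)
    return m,cs,h
E
python3 - <<'E'
from h import *
for n,c0 in(("top",(243,255)),("scene",(197,232))):
    p=cv2.imread(f"pics/{n}0.png"); d=np.load(f"pics/{n}0.npy")
    m,cs,h=hole(n,p,d,c0)
    for c,hh in zip(cs,h[0]):
        if cv2.contourArea(c)<200: continue
        P=plane(n,c[:,0],.08)[:,:2].astype(np.float32)*1000
        r=cv2.minAreaRect(P); print(n,'hole' if hh[3]>=0 else 'outer',r,np.ravel(cv2.boxPoints(r).round(1)))
        if hh[3]>=0:
            q=cv2.minAreaRect(P); 
# slot close-up
for n in("top","scene"):
    p=cv2.imread(f"pics/{n}0.png")
    c=proj(n,[.48,.174,.071])[0]; print(n,'seat px',c)
    a=int(c[1])-18;b=int(c[0])-24
    cv2.imwrite(f"pics/slot_{n}.png",cv2.resize(p[a:a+36,b:b+48],None,fx=8,fy=8,interpolation=cv2.INTER_NEAREST))
a=cv2.imread("pics/slot_top.png");b=cv2.imread("pics/slot_scene.png");cv2.imwrite("pics/slot.png",np.hstack([a,b]))
E
```

```text
top outer ((530.2841186523438, 168.0048828125), (149.75341796875, 200.2845458984375), 81.85480499267578) [420.5 108.1 618.8  79.7 640.  227.9 441.8 256.3]
top hole ((529.0925903320312, 168.25079345703125), (110.67942810058594, 157.63763427734375), 82.45128631591797) [443.7 123.7 600.  103.  614.5 212.8 458.2 233.5]
scene outer ((529.3295288085938, 168.1746368408203), (149.44129943847656, 199.6437225341797), 81.81375885009766) [419.9 108.4 617.5  80.  638.8 227.9 441.2 256.3]
scene hole ((527.1294555664062, 169.1854248046875), (108.32190704345703, 152.8509979248047), 81.65589141845703) [443.7 126.7 594.9 104.5 610.6 211.7 459.4 233.9]
top seat px [244.63847738 265.76819717]
scene seat px [184.36216239 237.93629036]
```

View pics/slot.png

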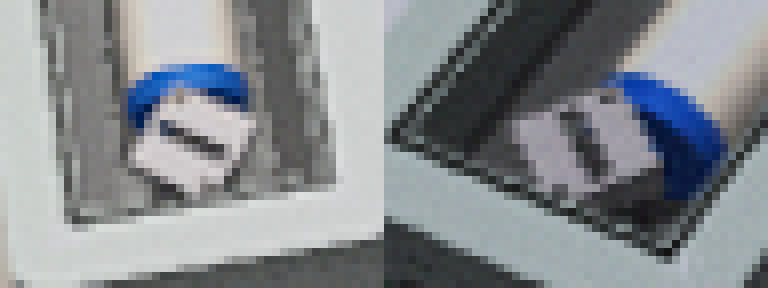

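Emit:
{"op": "jog_arm", "data": {"motion": [[1, 0, 0, 0, 6.65], [1, 0, 0, 0, 6.65], [1, 0, 0, 0, 6.65], [1, 0, 0, 0, 6.65], [1, 0, 0, 0, 6.65], [1, 0, 0, 0, 6.65], [1, 0, 0, 0, 6.65], [1, 0, 0, 0, 6.65], [1, 0, 0, 0, 6.6]], "force": 40}}

```text
time: 0.85
tool_pos: [0.2082, 0.6416, 0.2304]
tcp_rot: [1.979, 2.439, -0.002]
wrist_force: [-0.3, -0.9, -0.1]
width: 0.993
grip_force: 0.0
```

Emit:
{"op": "jog_arm", "data": {"motion": [[0, -38, 8, 0, 0], [0, -38, 8, 0, 0], [0, -38, 8, 0, 0], [0, -38, 8, 0, 0], [0, -38, 8, 0, 0], [0, -38, 8, 0, 0], [0, -38, 8, 0, 0], [0, -38, 8, 0, 0], [0, -38, 8, 0, 0], [0, -38, 8, 0, 0]]}}

```text
time: 1.68
tool_pos: [0.367, 0.2856, 0.2309]
tcp_rot: [-1.972, -2.446, 0.001]
wrist_force: [0.7, 0.3, 0.3]
width: 0.502
grip_force: 0.0
```

Emit:
{"op": "jog_arm", "data": {"motion": [[0, -38, 8, 0, 0], [0, -38, 8, 0, 0], [0, -38, 8, 0, 0], [0, -38, 8, 0, 0], [0, -38, 8, 0, 0], [0, -38, 8, 0, 0], [0, -38, 8, 0, 0], [0, -38, 8, 0, 0], [0, -38, 8, 0, 0], [0, -38, 8, 0, 0]]}}

```text
time: 2.52
tool_pos: [0.5256, -0.0688, 0.2309]
tcp_rot: [-1.973, -2.444, 0.0]
wrist_force: [0.9, 0.9, 0.5]
width: 0.498
grip_force: 0.0
```

```bash
cat >> h.py <<'E'
def go(p,yaw):
    "shift in tool axes (mm) and twist (deg, first) to TCP p (mm), tool y at yaw (deg), tool pointing down"
    s=bot.read_state(); R=Ro.from_rotvec(s['tcp_rot']).as_matrix(); yw=np.degrees(np.arctan2(R[1,1],R[0,1]))
    tw=-((yaw-yw+90)%180-90); d=np.asarray(p)-s['tool_pos']*1000
    R2=R@Ro.from_rotvec([0,0,np.radians(tw)]).as_matrix()
    print('t',round(s['time'],2),'tcp',(s['tool_pos']*1000).round(1),'yaw',yw.round(2),'tilt',R[:,2].round(4),'F',s['wrist_force'].round(1),'T',s['torque'].round(2),'w',round(s['width'],3),'g',round(s['grip_force'],1),'q6',s['q'][5].round(2))
    print('twist',tw.round(2),'then shift',(R2.T@d).round(1),'or unturned',(R.T@d).round(1))
E
python3 - <<'E'
from h import *
go([574.4,-153.3,80],12.2)
for n,a in(("top",[(240.0,262.2),(248.3,266.4)]),("scene",[(182.3,232.5),(187.8,241.3)])):
    P=plane(n,a,.071)*1000; v=P[1]-P[0]; print(n,P.round(1),np.linalg.norm(v),np.degrees(np.arctan2(v[1],v[0])))
E
```

```text
t 2.52 tcp [525.6 -68.8 230.9] yaw 12.19 tilt [-5.e-04  2.e-04 -1.e+00] F [0.9 0.9 0.5] T [ 0.03 -0.02  0.01] w 0.498 g 0.0 q6 -0.39
twist -0.01 then shift [-92.9  29.9 150.8] or unturned [-92.9  29.9 150.8]
top [[495.8 184.3  71. ]
 [474.5 163.9  71. ]] 29.48126571326962 -136.02773832181933
scene [[493.7 186.   71. ]
 [473.3 161.7  71. ]] 31.76362991581198 -130.15070991148582
```

Emit:
{"op": "jog_arm", "data": {"motion": [[0, -31, 10, 0, 0], [0, -31, 10, 0, 0], [0, -31, 10, 0, 0], [0, 0, 0, 38, 0], [0, 0, 0, 38, 0], [0, 0, 0, 38, 0], [0, 0, 0, 37, 0], [0, 0, 0, 0, 0], [0, 0, 0, 0, 0]]}}

```text
time: 3.27
tool_pos: [0.5718, -0.1506, 0.0775]
tcp_rot: [-1.968, -2.44, 0.004]
wrist_force: [0.6, 0.4, 0.5]
width: 0.501
grip_force: 0.0
```

```bash
python3 - <<'E'
from h import *
go([574.4,-153.3,19],12.2)
for n in("scene",):
    p,d=bot.read_camera(n); cv2.imwrite(f"pics/{n}1.png",cv2.resize(p[:,:,::-1][190:310,250:410],None,fx=5,fy=5,interpolation=2))
E
```

```text
t 3.27 tcp [ 571.8 -150.6   77.5] yaw 12.22 tilt [-0.0069  0.0021 -1.    ] F [0.6 0.4 0.5] T [ 0.   -0.03  0.01] w 0.501 g 0.0 q6 -0.51
twist 0.02 then shift [-3.4  2.3 58.5] or unturned [-3.4  2.3 58.5]
```

View pics/scene1.png

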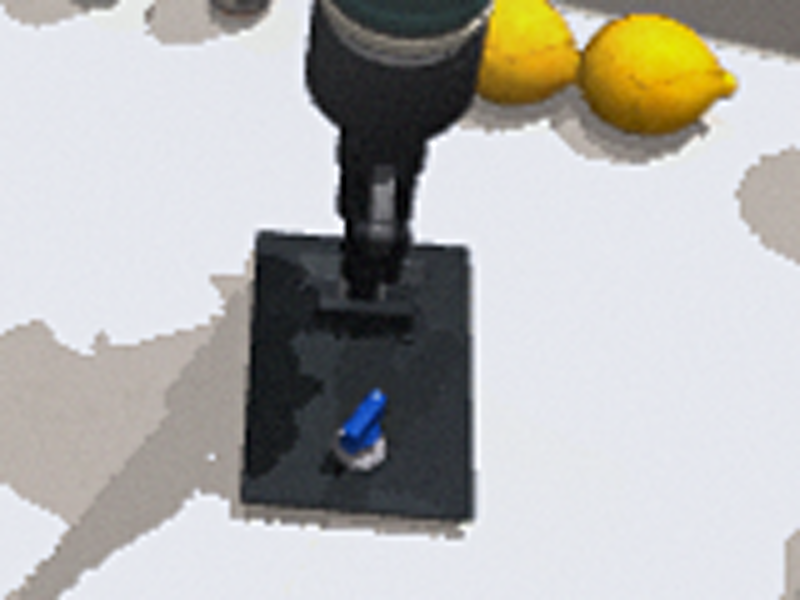

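The scene view shows the fingers above the rib, at crop (365,290). I'll go down slowly and read the state before closing.

Emit:
{"op": "jog_arm", "data": {"motion": [[0, 0, 0, 0, 0], [0, 0, 0, 15, 0], [0, 0, 0, 15, 0], [0, 0, 0, 12, 0], [0, 0, 0, 8, 0], [0, 0, 0, 5, 0], [0, 0, 0, 2, 0], [0, 0, 0, 0, 0], [0, 0, 0, 0, 0], [0, 0, 0, 0, 0]]}}

```text
time: 4.15
tool_pos: [0.5753, -0.1516, 0.024]
tcp_rot: [1.972, 2.444, 0.001]
wrist_force: [-0.0, -0.5, -0.0]
width: 0.501
grip_force: 0.0
```

```bash
python3 - <<'E'
from h import *
go([574.4,-153.3,19],12.2)
E
```

```text
t 4.15 tcp [ 575.3 -151.6   24. ] yaw 12.22 tilt [ 1.2e-03 -4.0e-04 -1.0e+00] F [-0.  -0.5 -0. ] T [-0.07 -0.02  0.  ] w 0.501 g 0.0 q6 -0.51
twist 0.02 then shift [-1.5 -1.2  5. ] or unturned [-1.5 -1.2  5. ]
```

Emit:
{"op": "jog_arm", "data": {"motion": [[0, -1.5, -1, 2, 0], [0, 0, 0, 2, 0], [0, 0, 0, 0, 0], [-0.4, 0, 0, 0, 0], [-1, 0, 0, 0, 0], [-1, 0, 0, 0, 0], [-1, 0, 0, 0, 0], [-1, 0, 0, 0, 0], [-1, 0, 0, 0, 0]]}}

```text
time: 4.9
tool_pos: [0.5742, -0.1531, 0.0194]
tcp_rot: [1.972, 2.445, 0.0]
wrist_force: [0.7, 0.3, 0.1]
width: 0.126
grip_force: 41.4
```

```bash
python3 - <<'E'
from h import *
go([574.4,-153.3,19],12.2)
E
```

```text
t 4.9 tcp [ 574.2 -153.1   19.4] yaw 12.22 tilt [ 4.e-04 -1.e-04 -1.e+00] F [0.7 0.3 0.1] T [-0.   -0.02 -0.02] w 0.126 g 41.4 q6 -0.52
twist 0.02 then shift [-0.2  0.2  0.4] or unturned [-0.2  0.2  0.4]
```

Emit:
{"op": "jog_arm", "data": {"motion": [[-1, 0, 0, -5, 0], [-1, 0, 0, -15, 0], [-1, 0, 0, -25, 0], [-1, 0, 0, -30, 0], [-1, 0, 0, -30, 0], [-1, 0, 0, -15, 0], [-1, 0, 0, -5, 5.2], [-1, 0, 0, -5, 5.2], [-1, 0, 0, 0, 5.2], [-1, 0, 0, 0, 4.8]]}}

```text
time: 5.73
tool_pos: [0.5736, -0.153, 0.1496]
tcp_rot: [-2.379, -2.052, 0.0]
wrist_force: [-0.1, 0.0, -3.1]
width: 0.129
grip_force: 40.9
```

Emit:
{"op": "jog_arm", "data": {"motion": [[-1, 15, -3.5, 0, 0], [-1, 25, -6, 0, 0], [-1, 35, -8.3, 0, 0], [-1, 38, -9, 0, 0], [-1, 38, -9, 0, 0], [-1, 38, -9, 0, 0], [-1, 38, -9, 0, 0], [-1, 38, -9, 0, 0], [-1, 30, -7, 0, 0], [-1, 17, -4, 0, 0]]}}

```text
time: 6.57
tool_pos: [0.5435, 0.1702, 0.1489]
tcp_rot: [-2.369, -2.061, 0.0]
wrist_force: [-0.6, 0.2, -2.8]
width: 0.13
grip_force: 40.9
```

Emit:
{"op": "jog_arm", "data": {"motion": [[-1, 0, 0, 5, 0], [-1, 0, 0, 10, 0], [-1, 0, 0, 10, 0], [-1, 0, 0, 5, 0], [-1, 0, 0, 0, 0], [-1, 0, 0, 0, 0], [-1, 0, 0, 0, 0]]}}

```text
time: 7.15
tool_pos: [0.5455, 0.1654, 0.1192]
tcp_rot: [-2.375, -2.056, 0.0]
wrist_force: [0.3, -1.0, -2.3]
width: 0.13
grip_force: 41.0
```

```bash
python3 - <<'E'
from h import *
go([545.6,165.8,120],-8.15)
s=bot.read_state(); zt=s['tool_pos'][2]; tcp=s['tool_pos'][:2]*1000; R=Ro.from_rotvec(s['tcp_rot']).as_matrix()
for n in("top","scene"):
    p,d=bot.read_camera(n); cv2.imwrite(f"pics/{n}2.png",p[:,:,::-1]); np.save(f"pics/{n}2.npy",d)
    W=world(n,d); zp=zt-.0034  # plate top
    m=(abs(W[...,2]-zp)<.006)&(p.max(2)<110)&(np.hypot(W[...,0]-.525,W[...,1]-.168)<.12); m=big(m)
    r,b=rect(n,m,zp); print(n,'plate z',np.median(W[m][:,2])*1000,zp*1000,r); print(b.ravel())
p=np.hstack([cv2.imread("pics/top2.png")[190:310,180:300],cv2.imread("pics/scene2.png")[165:285,140:260]])
cv2.imwrite("pics/c2.png",cv2.resize(p,None,fx=3.3,fy=3.3,interpolation=2))
E
```

```text
t 7.15 tcp [545.5 165.4 119.2] yaw -8.25 tilt [-1.e-04 -1.e-04 -1.e+00] F [ 0.3 -1.  -2.3] T [-0.02 -0.09  0.02] w 0.13 g 41.0 q6 0.39
twist -0.1 then shift [ 0.4  0.  -0.8] or unturned [ 0.4  0.  -0.8]
top plate z 115.23177665839597 115.83268394048129 ((516.8755493164062, 167.66636657714844), (108.89006805419922, 160.4962615966797), 81.82964324951172)
[429.7 125.2 588.6 102.4 604.  210.2 445.2 233. ]
scene plate z 115.27923597234144 115.83268394048129 ((516.3050537109375, 165.1568603515625), (112.47936248779297, 162.69915771484375), 81.85447692871094)
[427.8 121.  588.9  98.  604.8 209.3 443.7 232.4]
```

View pics/c2.png

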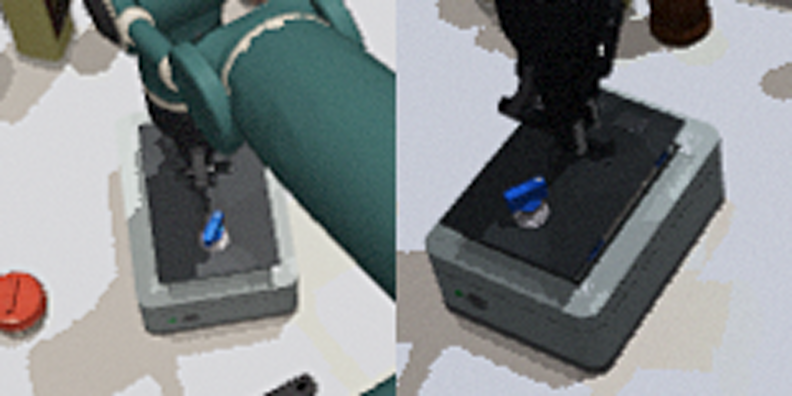

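The plate is above the bay and level with it, but both cameras put it 2–5 mm to the −y side. I'll lower it near the surface and compare again, using the wing as a second feature.

Emit:
{"op": "jog_arm", "data": {"motion": [[-1, 0, 0, 4, -0.1], [-1, 0, 0, 6, 0], [-1, 0, 0, 4, 0], [-1, 0, 0, 2, 0], [-1, 0, 0, 0, 0], [-1, 0, 0, 0, 0], [-1, 0, 0, 0, 0]]}}

```text
time: 7.83
tool_pos: [0.5454, 0.1663, 0.1033]
tcp_rot: [2.372, 2.059, 0.0]
wrist_force: [0.1, -0.1, -3.2]
width: 0.128
grip_force: 40.9
```

```bash
cat > m.py <<'E'
from h import *
go([545.6,165.8,120],-8.15)
import sys
k=sys.argv[1]
s=bot.read_state(); zt=s['tool_pos'][2]; tcp=s['tool_pos'][:2]*1000
ax=np.array([.99,-.1418]); nn=np.array([.1418,.99])
H={"top":(530.3,168.0),"scene":(529.3,168.2)}
rays=[]
for n in("top","scene"):
    p,d=bot.read_camera(n); cv2.imwrite(f"pics/{n}{k}.png",p[:,:,::-1]); np.save(f"pics/{n}{k}.npy",d)
    W=world(n,d); zp=zt-.0034
    m=big((abs(W[...,2]-zp)<.007)&(p.max(2)<100)&(np.hypot(W[...,0]-.525,W[...,1]-.168)<.12))
    P=plane(n,np.argwhere(m)[:,::-1],zp)[:,:2]*1000-H[n]
    a,l=P@ax,P@nn
    # width at several stations along the housing axis
    for t in(-80,-65,-50,-30,-15,0):
        q=l[abs(a-t)<4]; 
        if len(q)>5: print(n,'station',t,q.min().round(1),q.max().round(1))
    q=a[abs(l)<30]; print(n,'front',q.min().round(1),'rear',q.max().round(1), 'expect front',((tcp-H[n])@ax-107).round(1),'z',np.median(W[m][:,2])*1000-zp*1000)
    hsv=cv2.cvtColor(p,cv2.COLOR_RGB2HSV)
    b=big((hsv[...,1]>120)&(abs(hsv[...,0].astype(int)-110)<18)&(W[...,2]>zp+.008)&(np.hypot(W[...,0]-.475,W[...,1]-.175)<.06))
    c=np.argwhere(b).mean(0)[::-1]; B=plane(n,c,zp+.022)[0]*1000; print(n,'wing',b.sum(),c.round(1),B.round(1),'axial,lat',((B[:2]-H[n])@ax).round(1),((B[:2]-H[n])@nn).round(1))
print('tcp axial,lat vs mean',(tcp-[529.8,168.1])@ax,(tcp-[529.8,168.1])@nn)
E
python3 m.py 3
```

```text
t 7.83 tcp [545.4 166.3 103.3] yaw -8.08 tilt [ 1.e-04  0.e+00 -1.e+00] F [ 0.1 -0.1 -3.2] T [-0.   -0.06  0.01] w 0.128 g 40.9 q6 0.39
twist 0.07 then shift [ -0.5   0.3 -16.7] or unturned [ -0.5   0.3 -16.7]
top station -80 -54.7 51.8
top station -65 -54.2 52.8
top station -50 -56.2 50.8
top station -30 -56.2 51.4
top station -15 -55.2 52.8
top station 0 -54.7 50.9
top front -93.8 rear 50.2 expect front -91.8 z -0.7665411386762315
top wing 35 [244.5 261.6] [472.1 173.7 121.9] axial,lat -58.4 -2.6
scene station -80 -60.2 51.6
scene station -65 -60.1 50.8
scene station -50 -60.4 51.0
scene station -30 -59.7 50.7
scene station -15 -60.6 51.3
scene station 0 -60.2 51.9
scene front -94.4 rear 68.3 expect front -90.8 z -0.6596475268302129
scene wing 92 [179.9 228.2] [470.8 173.  121.9] axial,lat -58.6 -3.5
tcp axial,lat vs mean 15.683963414343484 0.44129927894872245
```

Both cameras agree the cover sits about 3 mm too far to −y and about 2.5 mm too far forward. I'll shift it and feel downward.

Emit:
{"op": "jog_arm", "data": {"motion": [[-1, 1.6, 1.2, 0, 0], [-1, 1.6, 1.2, 0, 0], [-1, 0, 0, 0, 0], [-1, 0, 0, 0, 0], [-1, 0, 0, 0, 0]]}}

```text
time: 8.35
tool_pos: [0.5481, 0.1691, 0.1033]
tcp_rot: [2.372, 2.06, -0.0]
wrist_force: [-0.4, 0.3, -2.6]
width: 0.131
grip_force: 40.9
```

```bash
python3 m.py 4
```

```text
t 8.35 tcp [548.1 169.1 103.3] yaw -8.07 tilt [-0. -0. -1.] F [-0.4  0.3 -2.6] T [-0.04 -0.1   0.02] w 0.131 g 40.9 q6 0.4
twist 0.08 then shift [ -3.6  -2.  -16.7] or unturned [ -3.6  -2.1 -16.7]
top station -80 -51.3 54.7
top station -65 -51.3 55.7
top station -50 -50.2 54.2
top station -30 -52.7 54.8
top station -15 -52.7 55.8
top station 0 -51.7 54.3
top front -91.2 rear 50.2 expect front -89.5 z -0.7295374776112311
top wing 35 [243.3 261. ] [475.2 176.5 121.9] axial,lat -55.8 0.6
scene station -80 -57.2 54.2
scene station -65 -57.4 54.4
scene station -50 -57.7 54.6
scene station -30 -57.5 54.8
scene station -15 -56.2 53.6
scene station 0 -56.5 54.2
scene front -92.0 rear 70.3 expect front -88.5 z -0.9881561754031765
scene wing 93 [179.5 227.3] [472.9 175.1 121.9] axial,lat -56.8 -1.1
tcp axial,lat vs mean 18.01673559433557 3.599261613935586
```

Emit:
{"op": "jog_arm", "data": {"motion": [[-1, 0, 0, 2, 0], [-1, 0, 0, 1.5, 0], [-1, 0, 0, 1, 0], [-1, 0, 0, 1, 0], [-1, 0, 0, 0, 0], [-1, 0, 0, 0, 0]]}}

```text
time: 8.95
tool_pos: [0.548, 0.169, 0.0976]
tcp_rot: [-2.372, -2.059, 0.0]
wrist_force: [0.3, -0.8, -3.0]
width: 0.126
grip_force: 41.0
```

No contact so far, and the rails are below the top level. Continuing.

Emit:
{"op": "jog_arm", "data": {"motion": [[-1, 0, 0, 1, 0], [-1, 0, 0, 1, 0], [-1, 0, 0, 1, 0], [-1, 0, 0, 0, 0], [-1, 0, 0, 0, 0]]}}

```text
time: 9.37
tool_pos: [0.548, 0.169, 0.0946]
tcp_rot: [-2.372, -2.059, 0.0]
wrist_force: [0.5, -0.4, -2.6]
width: 0.13
grip_force: 41.0
```

Emit:
{"op": "jog_arm", "data": {"motion": [[-1, 0, 0, 1, 0], [-1, 0, 0, 1, 0], [-1, 0, 0, 0, 0], [-1, 0, 0, 0, 0]]}}

```text
time: 9.7
tool_pos: [0.548, 0.169, 0.0927]
tcp_rot: [-2.372, -2.059, 0.0]
wrist_force: [-0.5, 0.4, -2.2]
width: 0.132
grip_force: 41.0
```

Emit:
{"op": "jog_arm", "data": {"motion": [[-1, 0, 0, 1, 0], [-1, 0, 0, 1, 0], [-1, 0, 0, 1, 0], [-1, 0, 0, 0, 0], [-1, 0, 0, 0, 0]]}}

```text
time: 10.12
tool_pos: [0.548, 0.169, 0.0896]
tcp_rot: [-2.372, -2.059, 0.0]
wrist_force: [0.8, -0.2, -2.5]
width: 0.13
grip_force: 41.0
```

Emit:
{"op": "jog_arm", "data": {"motion": [[-1, 0, 0, 0.7, 0], [-1, 0, 0, 0.7, 0], [-1, 0, 0, 0.4, 0], [-1, 0, 0, 0, 0], [-1, 0, 0, 0, 0]]}}

```text
time: 10.53
tool_pos: [0.5483, 0.1691, 0.0884]
tcp_rot: [2.372, 2.059, 0.0]
wrist_force: [-0.4, 0.3, 1.8]
width: 0.131
grip_force: 41.5
```

```bash
python3 m.py 5
```

```text
t 10.53 tcp [548.3 169.1  88.4] yaw -8.08 tilt [ 3.e-04  1.e-04 -1.e+00] F [-0.4  0.3  1.8] T [-0.09  0.22  0.04] w 0.131 g 41.5 q6 0.4
twist 0.07 then shift [ -3.6  -2.2 -31.6] or unturned [ -3.6  -2.2 -31.6]
top station -80 -51.2 55.3
top station -65 -50.7 56.7
top station -50 -52.7 55.2
top station -30 -52.7 55.8
top station -15 -52.2 54.2
top station 0 -51.1 55.7
top front -88.8 rear 50.0 expect front -89.3 z -0.567169568025605
top wing 36 [243.6 262.6] [476.  176.1 107. ] axial,lat -54.9 0.4
scene station -80 -56.6 56.3
scene station -65 -56.9 56.0
scene station -50 -57.2 56.6
scene station -30 -56.6 56.3
scene station -15 -56.9 55.0
scene station 0 -57.2 55.6
scene front -92.9 rear 70.5 expect front -88.3 z -0.7737059333610006
scene wing 92 [180.5 230.7] [474.  175.5 107. ] axial,lat -55.8 -0.6
tcp axial,lat vs mean 18.172326894357514 3.604249708180376
```

The cover is seated flat with about 4 N of contact. Sliding it to the rear.

Emit:
{"op": "jog_arm", "data": {"motion": [[-1, 0, 1, 0, 0], [-1, 0, 1, 0, 0], [-1, 0, 1, 0, 0], [-1, 0, 1, 0, 0], [-1, 0, 1, 0, 0], [-1, 0, 0, 0, 0], [-1, 0, 0, 0, 0]]}}

```text
time: 11.22
tool_pos: [0.5524, 0.1687, 0.0884]
tcp_rot: [-2.372, -2.058, 0.001]
wrist_force: [-4.2, -0.1, 5.9]
width: 0.13
grip_force: 42.0
```

Emit:
{"op": "jog_arm", "data": {"motion": [[-1, 0, 1, 0, 0], [-1, 0, 1, 0, 0], [-1, 0, 0, 0, 0], [-1, 0, 0, 0, 0]]}}

```text
time: 11.55
tool_pos: [0.5544, 0.1684, 0.0884]
tcp_rot: [-2.372, -2.058, 0.001]
wrist_force: [-4.5, 0.3, 4.1]
width: 0.127
grip_force: 42.0
```

Emit:
{"op": "jog_arm", "data": {"motion": [[-1, 0, 1, 0, 0], [-1, 0, 0.5, 0, 0], [-1, 0, 0, 0, 0], [-1, 0, 0, 0, 0]]}}

```text
time: 11.88
tool_pos: [0.5558, 0.1682, 0.0884]
tcp_rot: [-2.372, -2.058, 0.001]
wrist_force: [-5.5, 0.6, 5.1]
width: 0.129
grip_force: 42.0
```

Emit:
{"op": "jog_arm", "data": {"motion": [[-1, 0, 0.7, 0, 0], [-1, 0, 0.7, 0, 0], [-1, 0, 0, 0, 0], [-1, 0, 0, 0, 0]]}}

```text
time: 12.22
tool_pos: [0.5572, 0.168, 0.0884]
tcp_rot: [-2.372, -2.058, 0.001]
wrist_force: [-4.9, 1.0, 5.7]
width: 0.131
grip_force: 42.0
```

Emit:
{"op": "jog_arm", "data": {"motion": [[-1, 0, 0.7, 0, 0], [-1, 0, 0, 0, 0], [-1, 0, 0, 0, 0]]}}

```text
time: 12.47
tool_pos: [0.5577, 0.1679, 0.0885]
tcp_rot: [-2.371, -2.058, 0.002]
wrist_force: [-5.3, 1.2, 7.0]
width: 0.129
grip_force: 42.1
```

Emit:
{"op": "jog_arm", "data": {"motion": [[-1, 0, 0.7, 0, 0], [-1, 0, 0, 0, 0], [-1, 0, 0, 0, 0]]}}

```text
time: 12.72
tool_pos: [0.5577, 0.168, 0.0884]
tcp_rot: [-2.371, -2.057, 0.004]
wrist_force: [-7.0, 0.9, 8.6]
width: 0.128
grip_force: 42.3
```

Emit:
{"op": "jog_arm", "data": {"motion": [[-1, 0, 1, 0, 0], [-1, 0, 0, 0, 0], [-1, 0, 0, 0, 0]]}}

```text
time: 12.97
tool_pos: [0.5578, 0.1679, 0.0884]
tcp_rot: [-2.37, -2.056, 0.006]
wrist_force: [-9.9, 1.2, 10.4]
width: 0.124
grip_force: 42.6
```

Emit:
{"op": "jog_arm", "data": {"motion": [[-1, 0, 1, 0, 0], [-1, 0, 0, 0, 0], [-1, 0, 0, 0, 0]]}}

```text
time: 13.22
tool_pos: [0.5578, 0.1679, 0.0884]
tcp_rot: [-2.369, -2.056, 0.008]
wrist_force: [-13.4, 1.3, 12.0]
width: 0.128
grip_force: 42.9
```

```bash
python3 m.py 6
```

```text
t 13.22 tcp [557.8 167.9  88.4] yaw -8.1 tilt [-7.2e-03  7.0e-04 -1.0e+00] F [-13.4   1.3  12. ] T [ 0.31  1.95 -0.07] w 0.128 g 42.9 q6 0.39
twist 0.05 then shift [ -3.8 -12.  -31.5] or unturned [ -3.8 -12.  -31.5]
top station -80 -51.2 55.3
top station -65 -50.7 56.7
top station -50 -52.2 55.2
top station -30 -52.7 55.8
top station -15 -52.2 54.2
top station 0 -51.1 55.7
top front -79.0 rear 60.9 expect front -79.7 z -0.41519698383547166
top wing 35 [243.1 259.9] [484.8 175.2 107. ] axial,lat -46.0 0.7
scene station -80 -56.6 55.9
scene station -65 -56.3 56.0
scene station -50 -55.7 57.0
scene station -30 -56.6 56.3
scene station -15 -56.9 56.9
scene station 0 -57.2 57.4
scene front -83.4 rear 79.9 expect front -78.7 z -0.7924112486015247
scene wing 89 [182.6 228. ] [483.  174.2 107. ] axial,lat -46.6 -0.6
tcp axial,lat vs mean 27.77928104453028 3.7927049028814017
```

The wing now sits 46 mm in front of the housing centre, so the cover is home and hard against the stop. I'll relax the push, release and rise.

Emit:
{"op": "jog_arm", "data": {"motion": [[-1, 0, -1.3, 0, 0], [-1, 0, -1.2, -0.3, 0], [-1, 0, 0, 0, 0], [-0.3, 0, 0, 0, 0], [-0.3, 0, 0, 0, 0], [-0.3, 0, 0, 0, 0], [-0.3, 0, 0, -15, 0], [-0.3, 0, 0, -25, 0], [-0.3, 0, 0, -25, 0], [-0.3, 0, 0, 0, 0]]}}

```text
time: 14.15
tool_pos: [0.5631, 0.1683, 0.1591]
tcp_rot: [2.369, 2.056, 0.014]
wrist_force: [1.8, 0.9, 1.0]
width: 0.352
grip_force: 0.0
```

Emit:
{"op": "jog_arm", "data": {"motion": [[-0.3, 0, -20, 0, 0], [-0.3, 0, -30, 0, 0], [-0.3, 0, -20, 0, 0], [-0.3, 0, 0, 0, 0], [-0.3, 0, 0, 0, 0]]}}

```text
time: 14.57
tool_pos: [0.489, 0.1774, 0.153]
tcp_rot: [2.371, 2.06, 0.0]
wrist_force: [0.9, -0.6, 0.1]
width: 0.354
grip_force: 0.0
```

```bash
cat > w.py <<'E'
from h import *
import sys
go([486,176,140],-8.15)
for n in("top","scene"):
    p,d=bot.read_camera(n); cv2.imwrite(f"pics/{n}{sys.argv[1]}.png",p[:,:,::-1])
    W=world(n,d); hsv=cv2.cvtColor(p,cv2.COLOR_RGB2HSV)
    b=(hsv[...,1]>120)&(abs(hsv[...,0].astype(int)-110)<18)&(np.hypot(W[...,0]-.485,W[...,1]-.175)<.04)
    for zz in(.09,.111):
        m=b&(W[...,2]>zz)
        P=plane(n,np.argwhere(m)[:,::-1],.107)[:,:2]*1000
        if len(P)>6:
            w,v=np.linalg.eigh(np.cov(P.T)); print(n,zz,len(P),P.mean(0).round(1),'yaw',np.degrees(np.arctan2(v[1,1],v[0,1]))%180,np.sqrt(w*12).round(1),W[m][:,2].max())
E
python3 w.py 7; python3 - <<'E'
import cv2,numpy as np
p=np.hstack([cv2.imread("pics/top7.png")[215:305,200:290],cv2.imread("pics/scene7.png")[185:275,140:230]])
cv2.imwrite("pics/c7.png",cv2.resize(p,None,fx=4.4,fy=4.4,interpolation=2))
E
```

```text
t 14.57 tcp [489.  177.4 153. ] yaw -8.03 tilt [ 5.e-04 -2.e-04 -1.e+00] F [ 0.9 -0.6  0.1] T [-0.04  0.01 -0.03] w 0.354 g 0.0 q6 0.44
twist 0.12 then shift [-1.8 -2.8 13. ] or unturned [-1.8 -2.8 13. ]
top 0.09 22 [534.6 168.6] yaw 166.21835848842633 [ 52.9 247.6] 0.4997498937392427
top 0.111 15 [561.6 164.7] yaw 163.4402403547284 [ 60.7 249.9] 0.4997498937392427
scene 0.09 629 [727.3 342.9] yaw 34.175683981281196 [104.3 740.2] 0.5415728520457687
scene 0.111 582 [747.3 356.8] yaw 34.07489243754111 [108.1 704.8] 0.5415728520457687
```

View pics/c7.png

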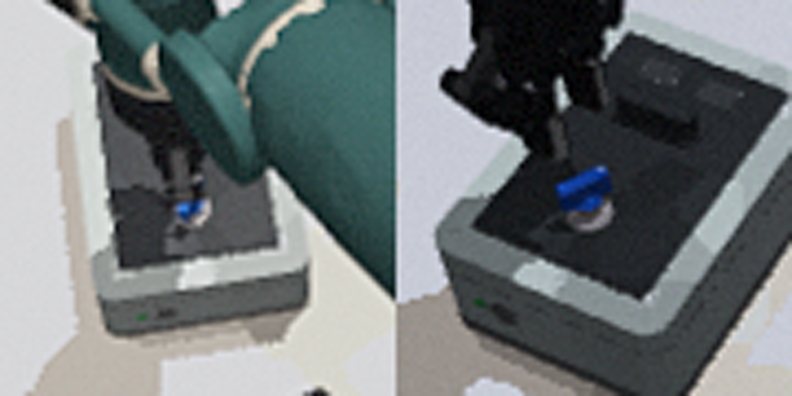

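The crops show the cover home, the rib free, and the fingers just above the blue wing at scene crop (585,190). I'll get the wing angle from the previous, unobstructed pictures.

```bash
python3 - <<'E'
from h import *
for k in(5,6):
  for n in("top","scene"):
    p=cv2.imread(f"pics/{n}{k}.png"); d=np.load(f"pics/{n}{k}.npy")
    W=world(n,d); hsv=cv2.cvtColor(p,cv2.COLOR_BGR2HSV)
    b=(hsv[...,1]>120)&(abs(hsv[...,0].astype(int)-110)<18)&(np.hypot(W[...,0]-.48,W[...,1]-.175)<.04)&(W[...,2]<.125)
    for zz,pl in((.09,.107),(.111,.116)):
        m=b&(W[...,2]>zz)
        Q=plane(n,np.argwhere(m)[:,::-1],pl)[:,:2]*1000
        Z=W[m][:,:2]*1000
        for t,P in(('plane',Q),('depth',Z)):
          if len(P)>6:
            w,v=np.linalg.eigh(np.cov(P.T)); print(k,n,zz,t,len(P),P.mean(0).round(1),'yaw',(np.degrees(np.arctan2(v[1,1],v[0,1]))%180).round(1),np.sqrt(w*12).round(1))
E
```

```text
5 top 0.09 plane 36 [476.1 176.1] yaw 138.3 [12.3 28.3]
5 top 0.09 depth 36 [473.8 176.4] yaw 134.3 [11.2 26.9]
5 top 0.111 plane 24 [474.6 176. ] yaw 134.3 [ 9.4 26.7]
5 top 0.111 depth 24 [474.6 176. ] yaw 133.6 [ 8.9 26.6]
5 scene 0.09 plane 92 [474.1 175.6] yaw 157.3 [22.  29.5]
5 scene 0.09 depth 92 [472.4 174.3] yaw 141.0 [ 9.4 28.4]
5 scene 0.111 plane 46 [472.9 174.5] yaw 140.5 [11.4 29.5]
5 scene 0.111 depth 46 [473.7 175.1] yaw 140.1 [ 9.6 29.6]
6 top 0.09 plane 35 [484.9 175.2] yaw 149.9 [12.3 28.7]
6 top 0.09 depth 35 [482.2 175.5] yaw 144.2 [10.1 27.4]
6 top 0.111 plane 27 [482.7 176.3] yaw 145.4 [ 8.9 29.5]
6 top 0.111 depth 27 [482.8 176.2] yaw 145.1 [ 8.8 29.4]
6 scene 0.09 plane 89 [483.1 174.2] yaw 155.1 [22.2 28.9]
6 scene 0.09 depth 89 [481.7 173.2] yaw 139.9 [ 9.8 28.1]
6 scene 0.111 plane 44 [481.6 173.4] yaw 140.3 [11.4 28.7]
6 scene 0.111 depth 44 [482.7 174.2] yaw 140.0 [ 9.5 28.8]
```

Emit:
{"op": "jog_arm", "data": {"motion": [[-0.3, 0, 0, 0, -6.5], [-0.3, 0, 0, 0, -6.5], [-0.3, 0, 0, 0, -6.5], [-0.3, 0, 0, 0, -6.5], [-0.3, 0, 0, 0, -6.5], [-0.3, 0, 0, 0, -6.5], [-0.3, 0, 0, 0, -6.5], [-0.3, 0, 0, 0, -6.5], [-0.3, 1.6, -2.8, 12, -6], [-0.3, 0, 0, 12, 0]]}}

```text
time: 15.5
tool_pos: [0.4883, 0.1767, 0.1298]
tcp_rot: [1.073, 2.95, 0.002]
wrist_force: [-0.0, 0.2, -0.1]
width: 0.348
grip_force: 0.0
```

Emit:
{"op": "jog_arm", "data": {"motion": [[-0.3, 0, 0, 0, 0], [-0.3, 0, 0, 0, 0], [-0.3, 0, 0, 0, 0]]}}

```text
time: 15.75
tool_pos: [0.4867, 0.1765, 0.1291]
tcp_rot: [-1.079, -2.95, 0.0]
wrist_force: [-0.1, -0.0, -0.2]
width: 0.345
grip_force: 0.0
```

```bash
python3 - <<'E'
from h import *
go([486,176.3,99],50)
p,d=bot.read_camera("scene"); cv2.imwrite("pics/c8.png",cv2.resize(p[190:260,145:225,::-1],None,fx=7,fy=7,interpolation=2))
E
```

```text
t 15.75 tcp [486.7 176.5 129.1] yaw 49.81 tilt [-4.e-04 -2.e-04 -1.e+00] F [-0.1 -0.  -0.2] T [ 0.03 -0.01 -0.01] w 0.345 g 0.0 q6 -0.57
twist -0.19 then shift [ 0.4 -0.6 30.1] or unturned [ 0.4 -0.6 30.1]
```

View pics/c8.png

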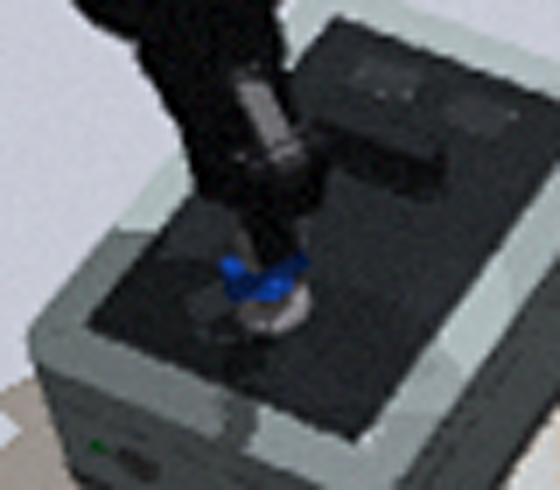

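The scene crop shows the near finger centred across the wing at (262,270). I'll descend, checking the force, and then close.

Emit:
{"op": "jog_arm", "data": {"motion": [[-0.3, 0.4, -0.5, 5, 0], [-0.3, 0, 0, 5, 0], [-0.3, 0, 0, 3, 0], [-0.3, 0, 0, 2, 0], [-0.3, 0, 0, 0, 0], [-0.3, 0, 0, 0, 0]]}}

```text
time: 16.3
tool_pos: [0.4856, 0.1764, 0.114]
tcp_rot: [-1.076, -2.951, 0.0]
wrist_force: [0.1, 0.3, 0.4]
width: 0.353
grip_force: 0.0
```

Emit:
{"op": "jog_arm", "data": {"motion": [[-0.3, 0, 0, 5, 0], [-0.3, 0, 0, 5, 0], [-0.3, 0, 0, 3, 0], [-0.3, 0, 0, 2, 0], [-0.3, 0, 0, 0, 0], [-0.3, 0, 0, 0, 0]]}}

```text
time: 16.8
tool_pos: [0.4856, 0.1764, 0.099]
tcp_rot: [-1.076, -2.951, 0.001]
wrist_force: [0.0, -0.1, 0.6]
width: 0.351
grip_force: 0.0
```

Emit:
{"op": "jog_arm", "data": {"motion": [[-0.5, 0, 0, 0, 0], [-0.5, 0, 0, 0, 0], [-0.7, 0, 0, 0, 0], [-0.7, 0, 0, 0, 0], [-0.8, 0, 0, 0, 0], [-1, 0, 0, 0, 0], [-1, 0, 0, 0, 0], [-1, 0, 0, 0, 0]], "force": 25}}

```text
time: 17.47
tool_pos: [0.4852, 0.1761, 0.0992]
tcp_rot: [-1.076, -2.951, 0.002]
wrist_force: [-2.8, -3.3, 3.7]
width: 0.095
grip_force: 26.1
```

```bash
python3 - <<'E'
from h import *
go([486,176.3,99],50)
E
```

```text
t 17.47 tcp [485.2 176.1  99.2] yaw 49.92 tilt [-1.1e-03 -7.0e-04 -1.0e+00] F [-2.8 -3.3  3.7] T [-0.49  0.53 -0.07] w 0.095 g 26.1 q6 -0.57
twist -0.08 then shift [-0.5  0.7  0.2] or unturned [-0.5  0.7  0.2]
```

The wing is gripped at about 8–9 mm, as it should be. I'll relieve the side load and turn it counter-clockwise toward the slot direction seen earlier.

Emit:
{"op": "jog_arm", "data": {"motion": [[-1, 0, -0.8, 0, 0], [-1, 0, 0, 0, -5], [-1, 0, 0, 0, -5], [-1, 0, 0, 0, -5], [-1, 0, 0, 0, -5], [-1, 0, 0, 0, -5], [-1, 0, 0, 0, -5], [-1, 0, 0, 0, -5], [-1, 0, 0, 0, 0], [-1, 0, 0, 0, 0]]}}

```text
time: 18.3
tool_pos: [0.4849, 0.1754, 0.0992]
tcp_rot: [-0.143, -3.138, 0.001]
wrist_force: [-3.4, -3.7, 3.7]
width: 0.097
grip_force: 26.1
```

```bash
python3 - <<'E'
from h import *
go([486,176.3,99],50)
E
```

```text
t 18.3 tcp [484.9 175.4  99.2] yaw 84.79 tilt [-7.e-04 -8.e-04 -1.e+00] F [-3.4 -3.7  3.7] T [-0.71  0.57  0.  ] w 0.097 g 26.1 q6 -1.18
twist 34.79 then shift [-0.3  1.4  0.2] or unturned [-1.   1.   0.2]
```

Emit:
{"op": "jog_arm", "data": {"motion": [[-1, 0.7, -0.8, 0, 0], [-1, 0, 0, 0, -5], [-1, 0, 0, 0, -5], [-1, 0, 0, 0, -5], [-1, 0, 0, 0, -5], [-1, 0, 0, 0, -5], [-1, 0, 0, 0, -5], [-1, 0, 0, 0, 0], [-1, 0, 0, 0, 0]]}}

```text
time: 19.05
tool_pos: [0.4849, 0.1749, 0.0995]
tcp_rot: [-0.673, 3.068, -0.001]
wrist_force: [-0.6, -3.9, 2.2]
width: 0.098
grip_force: 26.1
```

```bash
python3 - <<'E'
from h import *
go([486,176.3,99],50)
E
```

```text
t 19.05 tcp [484.9 174.9  99.5] yaw 114.74 tilt [ 9.e-04 -4.e-04 -1.e+00] F [-0.6 -3.9  2.2] T [-0.8   0.29  0.02] w 0.098 g 26.1 q6 -1.7
twist 64.74 then shift [0.1 1.8 0.5] or unturned [-1.6  0.8  0.5]
```

Emit:
{"op": "jog_arm", "data": {"motion": [[-1, 0.3, -0.7, 0, 0], [-1, 0, 0, 0, -5], [-1, 0, 0, 0, -5], [-1, 0, 0, 1, 0], [-1, 0, 0, 1, 0], [-1, 0, 0, 1, 0], [-1, 0, 0, 0, 0], [-1, 0, 0, 0, 0]], "force": 45}}

```text
time: 19.72
tool_pos: [0.485, 0.1746, 0.0967]
tcp_rot: [-0.938, 2.997, 0.0]
wrist_force: [-1.6, -3.2, 5.6]
width: 0.091
grip_force: 50.6
```

```bash
python3 - <<'E'
from h import *
go([486,176.3,99],50)
E
```

```text
t 19.72 tcp [485.  174.6  96.7] yaw 124.74 tilt [ 1.e-03  4.e-04 -1.e+00] F [-1.6 -3.2  5.6] T [-0.61  0.31 -0.03] w 0.091 g 50.6 q6 -1.88
twist 74.74 then shift [ 0.3  2.  -2.3] or unturned [-1.8  0.9 -2.3]
```

Emit:
{"op": "jog_arm", "data": {"motion": [[-1, 0, 0, 1, 0], [-1, 0, 0, 0.5, 0], [-1, 0, 0, 0, 0], [-1, 0, 0, 0, 0]]}}

```text
time: 20.05
tool_pos: [0.4851, 0.1746, 0.0957]
tcp_rot: [-0.938, 2.997, 0.0]
wrist_force: [-2.9, -3.2, 8.0]
width: 0.092
grip_force: 51.0
```

```bash
python3 - <<'E'
from h import *
go([486,176.3,99],50)
E
```

```text
t 20.05 tcp [485.1 174.6  95.7] yaw 124.75 tilt [ 1.1e-03  4.0e-04 -1.0e+00] F [-2.9 -3.2  8. ] T [-0.63  0.47  0.01] w 0.092 g 51.0 q6 -1.88
twist 74.75 then shift [ 0.4  1.9 -3.3] or unturned [-1.8  0.9 -3.3]
```

Emit:
{"op": "jog_arm", "data": {"motion": [[-1, 0, 0, 0, -2], [-1, 0, 0, 0, -2], [-1, 0, 0, 0, 0], [-1, 0, 0, 0, 0]]}}

```text
time: 20.38
tool_pos: [0.485, 0.1745, 0.0954]
tcp_rot: [-1.042, 2.963, -0.0]
wrist_force: [-1.8, -2.7, 6.9]
width: 0.086
grip_force: 50.7
```

Emit:
{"op": "jog_arm", "data": {"motion": [[-1, 0, 0, 0, -2], [-1, 0, 0, 0, -2], [-1, 0, 0, 0, 0], [-1, 0, 0, 0, 0]]}}

```text
time: 20.72
tool_pos: [0.485, 0.1744, 0.0953]
tcp_rot: [-1.145, 2.924, -0.0]
wrist_force: [-1.4, -3.9, 6.2]
width: 0.092
grip_force: 50.7
```

Emit:
{"op": "jog_arm", "data": {"motion": [[-1, 0, 0, 0, -2], [-1, 0, 0, 0, -2], [-1, 0, 0, 0, 0], [-1, 0, 0, 0, 0]]}}

```text
time: 21.05
tool_pos: [0.4851, 0.1744, 0.0954]
tcp_rot: [-1.246, 2.883, -0.001]
wrist_force: [-1.9, -4.0, 6.5]
width: 0.091
grip_force: 50.7
```

```bash
python3 - <<'E'
from h import *
go([486,176.3,99],50)
E
```

```text
t 21.05 tcp [485.1 174.4  95.4] yaw 136.76 tilt [ 1.3e-03  1.0e-04 -1.0e+00] F [-1.9 -4.   6.5] T [-0.73  0.32  0.02] w 0.091 g 50.7 q6 -2.09
twist 86.76 then shift [ 0.6  2.  -3.6] or unturned [-2.   0.7 -3.6]
```

Emit:
{"op": "jog_arm", "data": {"motion": [[-1, 0, 0, 1, 0], [-1, 0, 0, 1, 0], [-1, 0, 0, 0, 0], [-1, 0, 0, 0, 0]]}}

```text
time: 21.38
tool_pos: [0.4851, 0.1744, 0.0935]
tcp_rot: [-1.246, 2.883, -0.001]
wrist_force: [-2.3, -4.2, 8.1]
width: 0.09
grip_force: 50.8
```

Emit:
{"op": "jog_arm", "data": {"motion": [[-1, 0, 0, 1, 0], [-1, 0, 0, 1, 0], [-1, 0, 0, 0, 0], [-1, 0, 0, 0, 0]]}}

```text
time: 21.72
tool_pos: [0.4851, 0.1744, 0.0917]
tcp_rot: [-1.246, 2.883, -0.001]
wrist_force: [-2.7, -5.4, 8.8]
width: 0.089
grip_force: 50.9
```

Force grows only about 0.7 N/mm, so the pin is in the slot. Pressing on toward the hard stop.

Emit:
{"op": "jog_arm", "data": {"motion": [[-1, 0, 0, 1, 0], [-1, 0, 0, 1, 0], [-1, 0, 0, 1, 0], [-1, 0, 0, 0, 0], [-1, 0, 0, 0, 0]]}}

```text
time: 22.13
tool_pos: [0.4852, 0.1744, 0.089]
tcp_rot: [-1.246, 2.883, -0.001]
wrist_force: [-3.7, -5.4, 11.0]
width: 0.088
grip_force: 51.2
```

Emit:
{"op": "jog_arm", "data": {"motion": [[-1, 0, 0, 1, 0], [-1, 0, 0, 0.5, 0], [-1, 0, 0, 0, 0], [-1, 0, 0, 0, 0]]}}

```text
time: 22.47
tool_pos: [0.4852, 0.1744, 0.0877]
tcp_rot: [-1.246, 2.883, -0.001]
wrist_force: [-3.7, -3.9, 12.0]
width: 0.091
grip_force: 51.4
```

```bash
python3 - <<'E'
from h import *
go([486,176.3,99],50)
E
```

```text
t 22.47 tcp [485.2 174.4  87.7] yaw 136.75 tilt [ 1.2e-03  1.0e-04 -1.0e+00] F [-3.7 -3.9 12. ] T [-0.82  0.73 -0.01] w 0.091 g 51.4 q6 -2.09
twist 86.75 then shift [  0.6   2.  -11.3] or unturned [ -1.9   0.7 -11.3]
```

Emit:
{"op": "jog_arm", "data": {"motion": [[-1, 0.8, 0, 0.6, 0], [-1, 0, 0, 0, 0], [-1, 0, 0, 0, 3], [-1, 0, 0, 0, 3], [-1, 0, 0, 0, 3], [-1, 0, 0, 0, 3], [-1, 0, 0, 0, 3], [-1, 0, 0, 0, 0]]}}

```text
time: 23.13
tool_pos: [0.485, 0.1746, 0.0874]
tcp_rot: [-0.855, 3.021, 0.001]
wrist_force: [-3.6, -1.8, 11.4]
width: 0.092
grip_force: 51.4
```

```bash
python3 - <<'E'
from h import *
go([486,176.3,99],50)
E
```

```text
t 23.13 tcp [485.  174.6  87.4] yaw 121.6 tilt [ 0.0021  0.0015 -1.    ] F [-3.6 -1.8 11.4] T [-0.42  0.65 -0.01] w 0.092 g 51.4 q6 -1.83
twist 71.6 then shift [  0.3   2.  -11.6] or unturned [ -1.8   1.  -11.6]
```

Emit:
{"op": "jog_arm", "data": {"motion": [[-1, 0.6, 0, 0, 3], [-1, 0, 0, 0, 4], [-1, 0, 0, 0, 4], [-1, 0, 0, 0, 4], [-1, 0, 0, 0, 4], [-1, 0, 0, 0, 4], [-1, 0, 0, 0, 4], [-1, 0, 0, 0, 3], [-1, 0, 0, 0, 0], [-1, 0, 0, 0, 0]]}}

```text
time: 23.97
tool_pos: [0.4848, 0.1751, 0.0876]
tcp_rot: [-0.046, 3.138, 0.005]
wrist_force: [-3.4, 0.1, 11.0]
width: 0.091
grip_force: 51.4
```

```bash
python3 - <<'E'
from h import *
go([486,176.3,99],50)
E
```

```text
t 23.97 tcp [484.8 175.1  87.6] yaw 91.7 tilt [ 0.0028  0.003  -1.    ] F [-3.4  0.1 11. ] T [0.04 0.58 0.07] w 0.091 g 51.4 q6 -1.31
twist 41.7 then shift [ -0.1   1.7 -11.4] or unturned [ -1.3   1.2 -11.4]
```

Emit:
{"op": "jog_arm", "data": {"motion": [[-1, 0, 0, 0.6, 0], [-1, 0, 0, 0, 4], [-1, 0, 0, 0, 4], [-1, 0, 0, 0, 4], [-1, 0, 0, 0, 4], [-1, 0, 0, 0, 4], [-1, 0, 0, 0, 4], [-1, 0, 0, 0, 4], [-1, 0, 0, 0, 2], [-1, 0, 0, 0, 0]]}}

```text
time: 24.8
tool_pos: [0.485, 0.1756, 0.0872]
tcp_rot: [0.77, 3.043, 0.007]
wrist_force: [-3.7, 2.8, 11.7]
width: 0.091
grip_force: 51.4
```

```bash
python3 - <<'E'
from h import *
go([486,176.3,99],50)
E
```

```text
t 24.8 tcp [485.  175.6  87.2] yaw 61.6 tilt [ 0.0033  0.004  -1.    ] F [-3.7  2.8 11.7] T [ 0.38  0.64 -0.02] w 0.091 g 51.4 q6 -0.78
twist 11.6 then shift [ -0.3   1.2 -11.8] or unturned [ -0.6   1.1 -11.8]
```

Emit:
{"op": "jog_arm", "data": {"motion": [[-1, 0, 0, 0.3, 2], [-1, 0, 0, 0, 3], [-1, 0, 0, 0, 3], [-1, 0, 0, 0, 3], [-1, 0, 0, 0, 0], [-1, 0, 0, 0, 0]]}}

```text
time: 25.3
tool_pos: [0.4851, 0.1758, 0.0871]
tcp_rot: [1.056, 2.957, 0.008]
wrist_force: [-5.1, 3.2, 11.8]
width: 0.092
grip_force: 51.5
```

```bash
python3 - <<'E'
from h import *
go([486,176.3,99],50)
E
```

```text
t 25.3 tcp [485.1 175.8  87.1] yaw 50.68 tilt [ 0.0037  0.0043 -1.    ] F [-5.1  3.2 11.8] T [ 0.45  0.69 -0.  ] w 0.092 g 51.5 q6 -0.59
twist 0.68 then shift [ -0.3   1.  -11.9] or unturned [ -0.4   1.  -11.9]
```

Emit:
{"op": "jog_arm", "data": {"motion": [[-1, 0, 0, 0, 2], [-1, 0, 0, 0, 2], [-1, 0, 0, 0, 2.5], [-1, 0, 0, 0, 0], [-1, 0, 0, 0, 0]]}}

```text
time: 25.72
tool_pos: [0.4852, 0.1759, 0.0871]
tcp_rot: [1.222, 2.892, 0.009]
wrist_force: [-3.1, 3.2, 12.5]
width: 0.09
grip_force: 51.5
```

```bash
python3 - <<'E'
from h import *
go([486,176.3,99],50)
E
```

```text
t 25.72 tcp [485.2 175.9  87.1] yaw 44.18 tilt [ 0.0039  0.0045 -1.    ] F [-3.1  3.2 12.5] T [0.44 0.59 0.  ] w 0.09 g 51.5 q6 -0.48
twist -5.82 then shift [ -0.3   0.9 -11.9] or unturned [ -0.2   0.9 -11.9]
```

Emit:
{"op": "jog_arm", "data": {"motion": [[-1, 0, 0, -1, 0], [-1, 0, 0, -1, 0], [-1, 0, 0, -1, 0], [-1, 0, 0, 0, 0], [-1, 0, 0, 0, 0]]}}

```text
time: 26.13
tool_pos: [0.4852, 0.1759, 0.0898]
tcp_rot: [1.222, 2.892, 0.009]
wrist_force: [-3.8, 2.9, 10.0]
width: 0.088
grip_force: 51.1
```

```bash
python3 - <<'E'
from h import *
go([486,176.3,99],50)
E
```

```text
t 26.13 tcp [485.2 175.9  89.8] yaw 44.19 tilt [ 0.0039  0.0046 -1.    ] F [-3.8  2.9 10. ] T [0.55 0.42 0.04] w 0.088 g 51.1 q6 -0.48
twist -5.81 then shift [-0.3  0.9 -9.2] or unturned [-0.2  0.9 -9.2]
```

Emit:
{"op": "jog_arm", "data": {"motion": [[-1, 0, 0, -1, 0], [-1, 0, 0, -1, 0], [-1, 0, 0, 0, 0], [-1, 0, 0, 0, 0]]}}

```text
time: 26.47
tool_pos: [0.4852, 0.1759, 0.0916]
tcp_rot: [1.222, 2.892, 0.009]
wrist_force: [-1.3, 3.5, 8.5]
width: 0.091
grip_force: 50.9
```

Emit:
{"op": "jog_arm", "data": {"motion": [[-1, 0, 0, -1, 0], [-1, 0, 0, 0, 0], [-1, 0, 0, 0, 0]]}}

```text
time: 26.72
tool_pos: [0.4851, 0.1758, 0.0918]
tcp_rot: [1.221, 2.893, 0.009]
wrist_force: [0.5, 5.7, 5.1]
width: 0.092
grip_force: 50.4
```

The wing no longer rises while the force drops, so the pin has caught. I'll ease off to about zero, open and lift clear.

Emit:
{"op": "jog_arm", "data": {"motion": [[-1, 0, 0, -1, 0], [-1, 0, 0, 0, 0], [-0.8, 0, 0, 0, 0], [-0.5, 0, 0, 0, 0], [-0.3, 0, 0, 0, 0], [-0.3, 0, 0, 0, 0], [-0.3, 0, 0, -5, 0], [-0.3, 0, 0, -15, 0], [-0.3, 0, 0, -30, 0], [-0.3, 0, 0, -30, 0]]}}

```text
time: 27.55
tool_pos: [0.4819, 0.1728, 0.1713]
tcp_rot: [-1.217, -2.893, 0.004]
wrist_force: [1.7, 0.8, -0.7]
width: 0.35
grip_force: 0.0
```

Emit:
{"op": "jog_arm", "data": {"motion": [[-0.3, 30, 0, -20, 0], [-0.3, 40, 0, -20, 0], [-0.3, 40, 0, -10, 0], [-0.3, 40, 0, 0, 0], [-0.3, 40, 0, 0, 0], [-0.3, 30, 0, 0, 0], [-0.3, 0, 0, 0, 0], [-0.3, 0, 0, 0, 0]]}}

```text
time: 28.22
tool_pos: [0.3303, 0.3294, 0.2207]
tcp_rot: [1.212, 2.898, 0.0]
wrist_force: [0.3, -0.4, 0.4]
width: 0.35
grip_force: 0.0
```

```bash
python3 - <<'E'
from h import *
go([486,176,140],-8.15); I=[]
for n in("top","scene"):
    p,d=bot.read_camera(n); c=p[215:305,200:290] if n=="top" else p[185:275,140:230]; I.append(c[...,::-1])
    W=world(n,d); hsv=cv2.cvtColor(p,cv2.COLOR_RGB2HSV)
    b=(hsv[...,1]>120)&(abs(hsv[...,0].astype(int)-110)<18)&(np.hypot(W[...,0]-.483,W[...,1]-.175)<.03)&(W[...,2]<.125)
    Z=W[b]*1000; print(n,b.sum(),'zmax',np.percentile(Z[:,2],[50,90,97]).round(1)) if b.sum() else print(n,'none')
    T=Z[Z[:,2]>np.percentile(Z[:,2],90)-4][:,:2]; w,v=np.linalg.eigh(np.cov(T.T)); print('yaw',np.degrees(np.arctan2(v[1,1],v[0,1]))%180)
cv2.imwrite("pics/c9.png",cv2.resize(np.hstack(I),None,fx=4.4,fy=4.4,interpolation=2))
E
```

```text
t 28.22 tcp [330.3 329.4 220.7] yaw 44.61 tilt [ 5.e-04 -0.e+00 -1.e+00] F [ 0.3 -0.4  0.4] T [-0.05  0.01  0.01] w 0.35 g 0.0 q6 -0.05
twist 52.76 then shift [-129.8  175.8   80.8] or unturned [-218.5    3.1   80.8]
top noneTraceback (most recent call last):
  File "<stdin>", line 8, in <module>
    return _quantile_unchecked(
        a, q, axis, out, overwrite_input, method, keepdims, weights)
    return _ureduce(a,
                    func=_quantile_ureduce_func,
    ...<5 lines>...
                    overwrite_input=overwrite_input,
                    method=method)
    r = func(a, **kwargs)
    result = _quantile(arr,
                       quantiles=q,
    ...<2 lines>...
                       out=out,
                       weights=wgt)
    slices_having_nans = np.isnan(arr[-1, ...])
                                  ~~~^^^^^^^^^
IndexError: index -1 is out of bounds for axis 0 with size 0
```

```bash
python3 - <<'E'
from h import *
n="scene"; p,d=bot.read_camera(n); cv2.imwrite("pics/c9.png",cv2.resize(p[165:295,120:290,::-1],None,fx=4.4,fy=4.4,interpolation=2))
W=world(n,d); hsv=cv2.cvtColor(p,cv2.COLOR_RGB2HSV)
b=(hsv[...,1]>120)&(abs(hsv[...,0].astype(int)-110)<18)&(np.hypot(W[...,0]-.483,W[...,1]-.175)<.03)&(W[...,2]<.125)
Z=W[b]*1000; print(len(Z))
if len(Z)>9:
    q=np.percentile(Z[:,2],[50,90,97]); T=Z[Z[:,2]>q[1]-4][:,:2]; w,v=np.linalg.eigh(np.cov(T.T)); print(q,T.mean(0),'yaw',np.degrees(np.arctan2(v[1,1],v[0,1]))%180)
E
```

```text
101
[102.15320814 108.65422756 109.53376012] [482.97016343 174.38763611] yaw 135.3668780123521
```

View pics/c9.png

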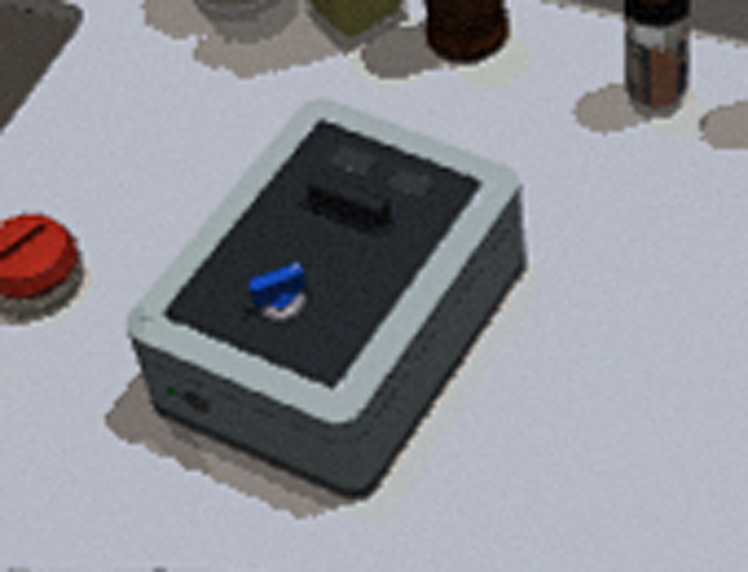

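The scene crop shows the cover flat and home. The blue wing at (278,287) has its top at about 109 mm, 7–8 mm lower than when out, and still lies at the angle it was left, so it is held. The robot is clear of everything, so I'm handing in.

```bash
python3 -c "
from workcell import bot
print(bot.finish_job())"
```

```text
the job is handed in; nothing more can be done
None
```

The cover is fully home on the filter and the blue stud is pressed in, turned a quarter turn clockwise and holding on its own. I handed the job in at about 28 s, with the highest measured contact force (apart from the grip) about 18 N and the arm clear.

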